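# Sweep stray gravel into the catch pan

### The arm

A 6-joint arm with a two-finger parallel gripper is mounted at the origin on a cart in front of the work surface, level with it; the furniture and walls round the work are solid. World frame = base frame: x ahead of the robot, y to its left, z up, the work surface at z = 0. Lengths are in m, angles in rad, forces in N, time in s.
With the tool pointing down it reaches from about 0.25 to 0.8 m from the base axis. Payload 3.9 kg.
Tool frame: the origin (TCP) lies at the centre of the arm's flange, where the gripper is bolted on; the fingertips stand 173 mm ahead of it and the grasp point (between the pads) lies 155 mm ahead of it (arm.tip_reach is the distance from the TCP to the fingertips, in m); z points along the fingers, y is the line along which they close (so a half turn about z gives the same grasp; the last joint's range is limited). The gripper opens to 85 mm and grips with 20 to 120 N. Pads are 22 mm wide; open, the fingers measure 114 mm over their backs; the gripper's body (76 mm by 85 mm) begins 54 mm behind the grasp point. The pads swing forward as they close: fully open they stand 13 mm farther back than shut.
Start: joints at [1.305, 0.26, -0.138, 1.173, 0, 1.571], TCP at [0.138, 0.507, 0.405] pointing down, gripper open.
Joint ranges: [-2.78, 2.78], [-0.83, 1.72], [-1.28, 1.37], [-1.9, 2.12], [-1.57, 1.48], [-3.14, 3.14]. Speed limits (rad/s): [2.57, 2.57, 3.14, 3.14, 3.14, 3.14].

### API

Orientations are given as a unit quaternion [x, y, z, w].
In Python, from cell import arm, cams gives the robot as it stands (arm), with the cameras (cams).
- The arm moves only by the shell command python3 nudge.py [OPENING] [FORCE], which reads ROWS from standard input. ROWS is 1 to 5 rows, one to a line, with the numbers parted by commas; each row has 6 numbers: dx, dy, dz in m, then a rotation vector rx, ry, rz in rad; each row shifts and turns the commanded pose from where the row before left it, along the tool's axes as they then stand; what a row does not reach is not made up. A row lasts 1/8 s, in which the tool goes at most 0.0625 m and 0.188 rad, less where a joint would pass 70% of its speed; a pose out of reach is approached as far as the arm can. OPENING is the finger opening in m, set as the command begins (- or left out keeps the last). The fingers move at their own pace and stop on an object; FORCE is the grip in N (left out, the last holds). Time passes only in rows, so rows that do not move let the fingers close. It prints the time, the measured TCP pose, the force, the opening and the grip force at its end. Input that does not fit is refused with a message, and nothing moves.
- arm.read_state(): the state, without advancing time (a new reading comes with each control period).
- cams.read_camera(name): name is "scene" or "top" or "wrist"; returns a dict with "img" (420x560x3 uint8, red, green, blue), "depth" (420x560 float32, m along the optical axis (not along the pixel's ray), 0 where there is no reading), "K" (3x3 intrinsics, pixels), "k1" (the pictures are not rectified: a ray, as slopes to the right and down, at radius r is drawn at 1 + k1 r^2 times it, then the intrinsics apply), "R" (3x3) and "t" (3): a world point X has camera coordinates R X + t; the wrist camera has in their place "hand_eye" (4x4, takes a point from camera to tool coordinates, whose origin is the TCP and whose axes are the flange's). Camera axes: x right, y down, z forward; pixel columns grow to the right and rows downward; lengths in m; the calibration is good to about 2 mm. A picture is of the moment at which its call begins: read the wrist's pose just before it.
- arm.hand_in(): hands the job in; it is judged then, once.
The state is a dict: "time": time; "joint_positions": joint angles; "joint_vel": joint speeds; "joint_efforts": joint torques, N m; "tool_pos": TCP position; "ee_rot": TCP orientation; "contact_force": force on the tool from outside, world axes, zero at the start; "wrist_torque": the same for the moment, N m; "finger_gap": finger opening in m; "grasp_force": force on a finger pad.
Only numpy, scipy, OpenCV 4.12 (cv2) and the standard library are available. Lean on these libraries where they do the work, as an engineer would, in place of code of your own. Each camera call takes 0.05 s, during which the arm holds its last target. There are 200 camera calls.

### The job

Three pieces of gravel picked out of a soil sample lie loose on the bench. With the closed fingers, sweep them along the bench through the open side of the blue three-sided catch pan until all three lie wholly inside it, and leave them resting there. Push only: do not pick up or lift any stone, and leave the check weight, the sample jar and the rubber stopper standing where they are.

Things in the scene. Friction and masses are not known exactly. Their poses are not given: they have to be found in the camera images.
- catch_pan: Flat blue sheet-metal pan screwed to the bench (fixed). Origin on the bench under the centre of its inner floor, z up. Floor 130 mm along x (-65 to 65), 140 mm along y (-70 to 70), 2 mm above the bench. Walls 33 mm high, 3 mm thick (5 mm bead on top) at its +x end and both y sides; the -x end is open, so things sweep in along +x. Screw lugs 5 mm high stick out 23 mm beside each side wall.
- pan_mouth (a point): Middle of the pan's open edge, on its floor, 2 mm above the bench, at x = -65 mm in the pan's frame; x points into the pan, z up. In front of it a full-width feather-edge ramp, 14 mm long, rises from the bench up to this edge.
- stone_dark: Dark grey, nearly black piece of gravel, faceted with flat top and underside, about 34 x 28 x 20 mm (20 mm high as it lies), about 28 g. Origin at its centre. Slides when pushed, hardly rolls.
- stone_red: Reddish brown piece of gravel, faceted with flat top and underside, about 32 x 27 x 20 mm (20 mm high as it lies), about 28 g. Origin at its centre. Slides when pushed, hardly rolls.
- stone_pale: Pale grey, nearly white piece of gravel, faceted with flat top and underside, about 30 x 28 x 20 mm (20 mm high as it lies), about 28 g. Origin at its centre. Slides when pushed, hardly rolls.
- check_weight: Yellowish knobbed check weight, 35 mm across, 39 mm high, standing loose on the bench; bystander. Origin at the centre of its underside, z up.
- sample_jar: Small jar of soil with a green screw cap, 54 mm across, 70 mm high, standing loose on the bench; bystander. Origin at the centre of its underside, z up.
- stopper: Dark red tapered rubber stopper, 41 mm across at the top, 28 mm high, standing loose on the bench on its narrow end; bystander. Origin at the centre of its underside, z up.

How it is judged:
At the end, for the whole second after the job is handed in: Each of the three stones rests (slower than 2 cm/s) on the pan's floor between its walls, its centre at least 13 mm inside the open edge of the inner floor and less than 35 mm above the bench (x of stone_dark in the frame of catch_pan between -0.052 and 0.066 m and y of stone_dark in the frame of catch_pan between -0.071 and 0.071 m and height (world z) of each of stone_dark, stone_red, stone_pale below 0.035 m and linear speed of each of stone_dark, stone_red, stone_pale below 0.02 m/s and x of stone_red in the frame of catch_pan between -0.052 and 0.066 m and y of stone_red in the frame of catch_pan between -0.071 and 0.071 m and x of stone_pale in the frame of catch_pan between -0.052 and 0.066 m and y of stone_pale in the frame of catch_pan between -0.071 and 0.071 m); the robot touches nothing.
It fails at once if a stone is lifted (its centre more than 35 mm above the bench) (height (world z) of any of stone_dark, stone_red, stone_pale above 0.035 m).
It fails at once if the check weight is moved by more than 15 mm or tipped over (distance of check_weight from where it was at the start of the episode above 0.015 m or angle between check_weight's own z axis and vertical above 0.4 rad).
It fails at once if the sample jar is moved by more than 15 mm or tipped over (distance of sample_jar from where it was at the start of the episode above 0.015 m or angle between sample_jar's own z axis and vertical above 0.4 rad).
It fails at once if the rubber stopper is moved by more than 15 mm or tipped over (distance of stopper from where it was at the start of the episode above 0.015 m or angle between stopper's own z axis and vertical above 0.4 rad).
It also fails if it takes over 72 s, if anything falls off the work surface, if the arm or the gripper's body presses on something with over 40 N, if the wrist force passes 120 N, or if a joint passes its speed limit or range.

## Working session

There is one attempt and no reset: what is moved stays moved. The work goes in short steps, Python scripts to look and compute and a shell command to move; the robot and the scene stay as the last step left them, time stands still between calls to the robot, and variables do not carry over. Pictures are saved under pics/ and viewed, at most 10 in all, crops included, and the job is handed in when it is done.

```bash
ls; mkdir -p pics; python3 - <<'E'
from cell import arm, cams
import cv2
for n in("top","scene"):
    c=cams.read_camera(n); cv2.imwrite(f"pics/{n}0.png",c["img"][:,:,::-1]); print(n,c["K"],c["k1"],c["R"],c["t"])
s=arm.read_state(); print(s["time"],s["tool_pos"],s["ee_rot"],arm.tip_reach)
E
```

```text
cell.py
nudge.py
pics
top [[390.18690801   0.         275.91186742]
 [  0.         390.18690801 204.90763105]
 [  0.           0.           1.        ]] 0.028239811787571213 [[ 0.00594081 -0.99977453 -0.02038593]
 [-0.99713385 -0.00438501 -0.0755305 ]
 [ 0.07542408  0.02077621 -0.99693508]] [-0.27236865  0.56674542  0.855242  ]
scene [[504.73156122   0.         282.97542214]
 [  0.         504.73156122 208.31009638]
 [  0.           0.           1.        ]] -0.00944503503034951 [[ 0.65299998 -0.75711351 -0.01923962]
 [-0.42946776 -0.34924665 -0.83281704]
 [ 0.62381766  0.55209231 -0.5532139 ]] [-0.57152124  0.18805626  0.78681162]
0.1 [0.13782215 0.50626454 0.40392741] [ 1.32515192e-01  9.91180562e-01 -8.91990286e-04 -1.45727991e-04] 0.1734
```

View pics/top0.png

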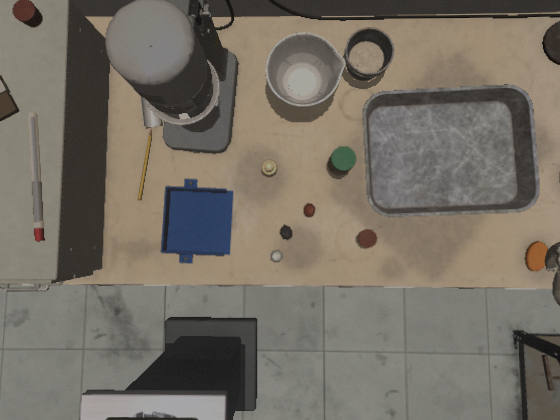

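View pics/scene0.png

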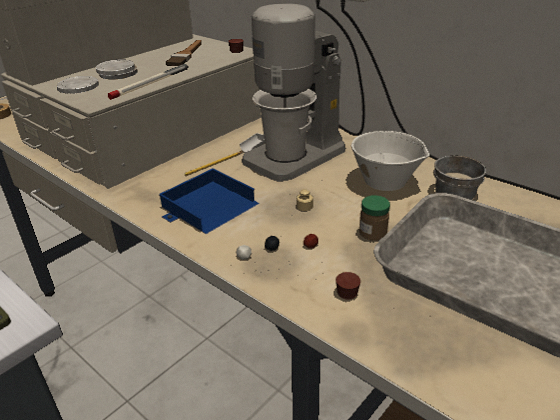

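Top view: the blue pan spans about (163-232, 188-255) with its open side to the right. The stones are dark (286,232), red (309,210) and pale (277,256). The weight is at (269,168), jar at (343,159), stopper at (367,239). The scene view shows the same: dark (272,243), red (311,241), pale (244,252), weight (304,201), stopper (347,285).

```bash
cat > h.py <<'E'
import numpy as np, cv2
from cell import arm, cams
def rays(c,uv):
    s=cv2.undistortPoints(np.array(uv,float).reshape(-1,1,2),c["K"],np.array([c["k1"],0,0,0]))[:,0]
    d=np.c_[s,np.ones(len(s))]@c["R"]; return -c["R"].T@c["t"],d
def plane(c,uv,z):
    o,d=rays(c,uv); return o+d*((z-o[2])/d[:,2])[:,None]
def tri(c1,p1,c2,p2):
    o1,d1=rays(c1,[p1]);o2,d2=rays(c2,[p2])
    a=np.linalg.lstsq(np.c_[d1[0],-d2[0]],o2-o1,rcond=None)[0]
    A=o1+a[0]*d1[0];B=o2+a[1]*d2[0]; return (A+B)/2,np.linalg.norm(A-B)
def mask(img,name):
    h,s,v=[x.astype(int) for x in cv2.split(cv2.cvtColor(img,cv2.COLOR_RGB2HSV))]
    return {"dark":(v<70)&(s<110),"red":((h<9)|(h>172))&(s>125)&(v<190),"pale":(s<50)&(v>120),
     "blue":(h>100)&(h<130)&(s>120),"green":(h>60)&(h<95)&(s>100)}[name].astype(np.uint8)
def blob(img,name,uv,r=11):
    m=mask(img,name); w=np.zeros_like(m); cv2.rectangle(w,(int(uv[0]-r),int(uv[1]-r)),(int(uv[0]+r),int(uv[1]+r)),1,-1)
    n,_,st,ce=cv2.connectedComponentsWithStats(m*w)
    if n<2: return None,0,None
    i=1+np.argmax(st[1:,4]); return ce[i],st[i,4],st[i,:4]
E
python3 - <<'E'
from h import *
T=cams.read_camera("top");S=cams.read_camera("scene")
np.set_printoptions(precision=4,suppress=True)
for n,a,b in(("dark",(286,232),(272,243)),("red",(309,210),(311,241)),("pale",(277,256),(244,252)),("red",(367,239),(347,285)),("green",(343,159),(375,206))):
    r=16 if a[0]>330 else 10
    p,k,bx=blob(T["img"],n,a,r);q,l,by=blob(S["img"],n,b,r)
    print(n,p,k,bx,q,l,by, *tri(T,p,S,q), plane(T,[p],.012))
print("weight",tri(T,(269,167),S,(304,192)))
m=mask(T["img"],"blue"); cs=max(cv2.findContours(m,0,2)[0],key=cv2.contourArea)
print(cv2.boxPoints(cv2.minAreaRect(cs)))
cv2.imwrite("pics/crop.png",cv2.resize(T["img"][145:275,150:390,::-1],None,fx=3.3,fy=3.3,interpolation=2))
E
```

```text
dark [285.748  232.1545] 123 [280 225  12  15] [271.5876 243.5028] 177 [265 236  14  16] [ 0.5069 -0.2911  0.008 ] 0.0017522833859088295 [[ 0.5074 -0.2917  0.012 ]]
red [308.7701 209.6322] 87 [305 204   9  12] [310.5987 240.7303] 152 [304 234  14  14] [ 0.558  -0.3429  0.0094] 0.001568870970141003 [[ 0.5583 -0.3433  0.012 ]]
pale [276.2381 255.7619] 63 [272 252   9   9] [244.2925 250.3113] 106 [238 245  13  12] [ 0.4547 -0.2707  0.0135] 0.00021725441718318584 [[ 0.4547 -0.2707  0.012 ]]
red [365.5 244. ] 2 [365 244   2   1] [347.5191 284.4688] 497 [336 272  24  27] [ 0.485  -0.4699  0.0242] 0.007949286500081887 [[ 0.4823 -0.4692  0.012 ]]Traceback (most recent call last):
  File "<stdin>", line 7, in <module>
  File "h.py", line 9, in tri
    o1,d1=rays(c1,[p1]);o2,d2=rays(c2,[p2])
          ~~~~^^^^^^^^^
  File "h.py", line 4, in rays
    s=cv2.undistortPoints(np.array(uv,float).reshape(-1,1,2),c["K"],np.array([c["k1"],0,0,0]))[:,0]
                          ~~~~~~~~~~~~~~~~~~~~~~~~~~^^^^^^^^
ValueError: cannot reshape array of size 1 into shape (1,2)
```

```bash
python3 - <<'E'
from h import *
T=cams.read_camera("top");S=cams.read_camera("scene")
np.set_printoptions(precision=4,suppress=True)
for n,a,b,z in(("weight",(269,167),(304,192),.039),("stopper",(367,238),(347,276),.028),("jar",(343,158),(375,204),.07)):
    print(n,*tri(T,a,S,b),plane(T,[a],z))
m=mask(T["img"],"blue"); cs=max(cv2.findContours(m,0,2)[0],key=cv2.contourArea)
print(cv2.boxPoints(cv2.minAreaRect(cs)))
cv2.imwrite("pics/crop.png",cv2.resize(T["img"][150:270,155:395,::-1],None,fx=3.3,fy=3.3,interpolation=2))
E
```

```text
weight [ 0.65   -0.2533  0.037 ] 0.0020067780144502633 [[ 0.6503 -0.2541  0.039 ]]
stopper [ 0.4952 -0.4672  0.0347] 0.0019544811931219586 [[ 0.4957 -0.4693  0.028 ]]
jar [ 0.6644 -0.4114  0.0657] 0.002992989966252618 [[ 0.6645 -0.412   0.07  ]]
[[165.9108 260.6061]
 [169.9138 188.5508]
 [232.1108 192.0062]
 [228.1077 264.0615]]
```

View pics/crop.png

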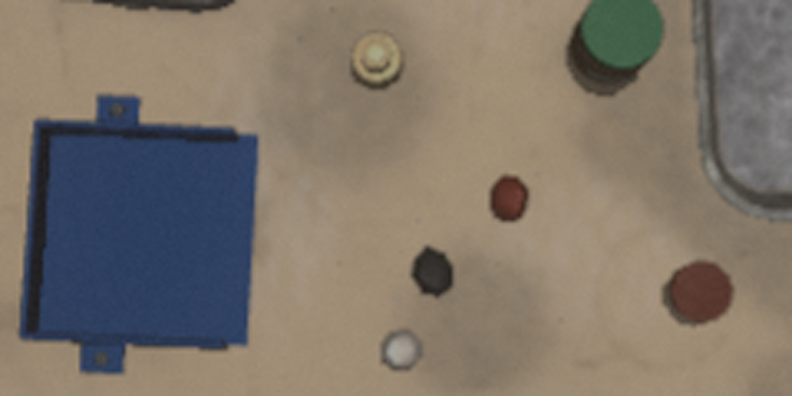

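The magnified crop (x3.3 from (155,150)) shows the ramp front edge from (258,136) to (246,345), the back wall top from (37,121) to (22,338), and the stones clear of everything.

```bash
python3 - <<'E'
from h import *
T=cams.read_camera("top")
np.set_printoptions(precision=4,suppress=True)
f=lambda p:np.array(p)/3.3+[155,150]
a,b=plane(T,[f((258,136)),f((246,345))],0.0)
c,d=plane(T,[f((37,121)),f((22,338))],0.035)
print(a,b,c,d); 
x=((c+d)-(a+b))[:2];x/=np.linalg.norm(x); y=(b-a)[:2];y/=np.linalg.norm(y);print(x,y,x@y, np.linalg.norm((c+d-a-b)[:2])/2)
E
for i in 1; do :; done
echo '0,0,0,0,0,0.18
0,0,0,0,0,0.18
0,0,0,0,0,0.18
0,0,0,0,0,0.18' | python3 nudge.py 0 20
echo '0,0,0,0,0,0.18
0,0,0,0,0,0.18
0,0,0,0,0,0.18
0,0,0,0,0,0.045' | python3 nudge.py
python3 -c "
from h import *
s=arm.read_state();print(s['tool_pos'],s['ee_rot'],s['joint_positions'],s['finger_gap'])"
```

```text
[ 0.6007 -0.1706  0.    ] [ 0.4561 -0.1645  0.    ] [ 0.6063 -0.0267  0.035 ] [ 0.4617 -0.0208  0.035 ]
[0.039  0.9992] [-0.9991  0.0426] 0.0036209571670130763 0.14392608766478598
time: 0.85
tool_pos: [0.1379, 0.5065, 0.4047]
ee_rot: [0.476, 0.88, -0.0, 0.0]
contact_force: [0.1, -0.4, -0.3]
finger_gap: 0.0123
grasp_force: 0.0
time: 1.35
tool_pos: [0.1379, 0.5065, 0.4047]
ee_rot: [0.708, 0.706, -0.0, 0.0]
contact_force: [1.4, 0.2, 0.7]
finger_gap: -0.0002
grasp_force: 0.0
[0.13789998 0.50652404 0.40467481] [ 7.07890422e-01  7.06322270e-01 -3.31794525e-05  1.54288266e-05] [ 1.30498900e+00  2.59990653e-01 -1.38190749e-01  1.17268784e+00
  6.24457873e-06  2.87800303e+00] -0.0002397880025450129
```

```bash

echo '-0.051,0.018,0,0,0,0
-0.051,0.018,0,0,0,0
-0.051,0.018,0,0,0,0
-0.051,0.018,0,0,0,0
-0.051,0.018,0,0,0,0' | python3 nudge.py | grep pos
echo '-0.051,0.018,0,0,0,0
-0.051,0.018,0,0,0,0
-0.051,0.018,0,0,0,0
-0.05,0.005,0,0,0,0
-0.05,0.005,0,0,0,0' | python3 nudge.py | grep pos
echo '-0.05,0.005,0,0,0,0
-0.05,0.005,0,0,0,0
-0.043,0.029,0,0,0,0
-0.043,0.029,0,0,0,0
-0.043,0.029,0,0,0,0' | python3 nudge.py | grep pos
echo '-0.043,0.029,0,0,0,0
-0.043,0.029,0,0,0,0
0,0,0.05,0,0,0.105
0,0,0.05,0,0,0.105
0,0,0,0,0,0' | python3 nudge.py
```

```text
tool_pos: [0.2281, 0.25, 0.4049]
tool_pos: [0.2918, -0.0031, 0.405]
tool_pos: [0.3895, -0.2322, 0.4048]
time: 3.85
tool_pos: [0.445, -0.3152, 0.301]
ee_rot: [0.777, 0.629, -0.001, -0.005]
contact_force: [-0.5, 0.7, -0.5]
finger_gap: -0.0002
grasp_force: 0.0
```

```bash

echo '0,0,0.05,0,0,0
0,0,0.05,0,0,0
0,0,0.015,0,0,0
0,0,0.005,0,0,0
0,0,0,0,0,0' | python3 nudge.py
python3 - <<'E'
from h import *
T=cams.read_camera("top"); S=cams.read_camera("scene")
cv2.imwrite("pics/b.png",np.vstack([T["img"][150:290,130:410,::-1],S["img"][160:320,150:430,::-1]]))
E
```

```text
time: 4.47
tool_pos: [0.448, -0.3172, 0.1866]
ee_rot: [0.777, 0.629, 0.0, 0.002]
contact_force: [0.0, 0.8, -0.1]
finger_gap: 0.0001
grasp_force: 0.0
```

View pics/b.png

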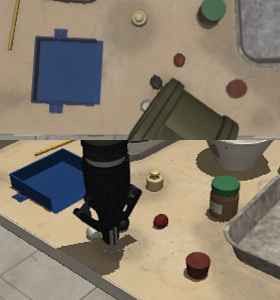

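Fingertips stand just behind the pale stone (scene half: tips at about (112,240), the stone at (93,233)), and nothing has been disturbed.

```bash

echo '0,-0.003,0.006,0,0,0
0.01,0,0,0,0,0
0.015,0,0,0,0,0
0.015,0,0,0,0,0
0.015,0,0,0,0,0' | python3 nudge.py
echo '0.015,0,0,0,0,0
0.015,0,0,0,0,0
0.015,0,0,0,0,0
0,0,0,0,0,0' | python3 nudge.py
python3 - <<'E'
from h import *
W=cams.read_camera("wrist"); S=cams.read_camera("scene")
cv2.imwrite("pics/c.png",np.hstack([cv2.resize(W["img"],None,fx=.7,fy=.7)[:,:,::-1],S["img"][100:394,100:460,::-1]]))
E
```

```text
time: 5.2
tool_pos: [0.4557, -0.2606, 0.1787]
ee_rot: [0.777, 0.629, 0.0, -0.0]
contact_force: [-0.2, -0.8, -0.9]
finger_gap: 0.0001
grasp_force: 0.1
time: 5.7
tool_pos: [0.4649, -0.2169, 0.1787]
ee_rot: [0.777, 0.63, -0.0, -0.0]
contact_force: [0.4, -0.2, 0.0]
finger_gap: -0.0001
grasp_force: 0.0
```

View pics/c.png

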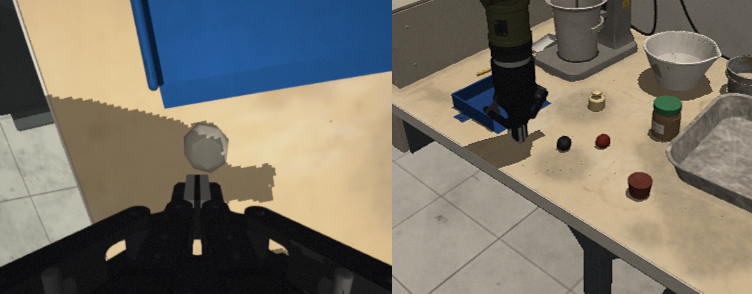

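The wrist view (left) shows the pale stone at (206,147), a little right of the finger centreline (197), with the mouth ahead at (165-392, 70-105). The scene view shows the other stones untouched. I'll correct sideways and go on.

```bash

echo '-0.003,0.006,0,0,0,0
0.013,0,0,0,0,0
0.015,0,0,0,0,0
0.015,0,0,0,0,0
0.015,0,0,0,0,0' | python3 nudge.py
echo '0.015,0,0,0,0,0
0.015,0,0,0,0,0
0.01,0,0,0,0,0
0,0,0,0,0,0
0,0,0,0,0,0' | python3 nudge.py
cat > w.py <<'E'
import sys
from h import *
from scipy.spatial.transform import Rotation as Ro
s=arm.read_state(); W=cams.read_camera("wrist"); H=W["hand_eye"]
R=Ro.from_quat(s["ee_rot"]).as_matrix(); M=np.eye(4);M[:3,:3]=R;M[:3,3]=s["tool_pos"]; C=np.linalg.inv(M@H)
W["R"],W["t"]=C[:3,:3],C[:3,3]
np.set_printoptions(precision=4,suppress=True)
print(s["time"],s["tool_pos"],"toolx",R[:2,0])
im=W["img"]; h,sa,v=[x.astype(int) for x in cv2.split(cv2.cvtColor(im,cv2.COLOR_RGB2HSV))]
o=np.array([.5315,-.0886]);X=np.array([.039,.9992]);Y=np.array([-.9992,.039])
for n in sys.argv[2:]:
    m={"dark":(v<60)&(sa<120),"red":((h<9)|(h>172))&(sa>130),"pale":(sa<40)&(v>110)}[n].astype(np.uint8)
    m=cv2.morphologyEx(m,cv2.MORPH_OPEN,np.ones((5,5)))
    k,_,st,ce=cv2.connectedComponentsWithStats(m)
    for i in range(1,k):
        if 300<st[i,4]<9000 and max(st[i,2:4])<1.8*min(st[i,2:4]):
            p=plane(W,[ce[i]],.012)[0,:2]; d=p-s["tool_pos"][:2]
            print(n,ce[i],st[i,4],"world",p,"tool xy",d@R[:2,0],d@R[:2,1],"pan",(p-o)@X,(p-o)@Y)
cv2.imwrite(sys.argv[1],cv2.resize(im,None,fx=.7,fy=.7)[:,:,::-1])
E
python3 w.py pics/d.png pale
```

```text
time: 6.42
tool_pos: [0.4822, -0.1641, 0.1787]
ee_rot: [0.777, 0.629, -0.0, -0.0]
contact_force: [0.3, 1.0, -0.4]
finger_gap: -0.0001
grasp_force: 0.1
time: 7.05
tool_pos: [0.4905, -0.1265, 0.1787]
ee_rot: [0.777, 0.629, -0.0, 0.0]
contact_force: [0.9, -0.4, -0.3]
finger_gap: -0.0002
grasp_force: 0.0
7.05 [ 0.4905 -0.1265  0.1787] toolx [0.2086 0.978 ]
```

View pics/d.png

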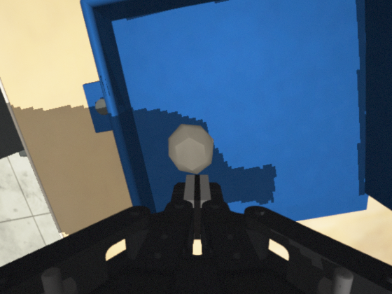

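The pale stone is inside the pan at (190,147) in this view, clear of the left wall. Next is the dark stone.

```bash

echo '-0.004,0,0,0,0,0
0,0,-0.04,0,0,-0.0375
0,0,-0.04,0,0,-0.0375
-0.051,0.0097,0,0,0,0
-0.051,0.0097,0,0,0,0' | python3 nudge.py | grep pos
echo '-0.051,0.0097,0,0,0,0
-0.051,0.0097,0,0,0,0
0,0,0,0,0,0
0,0,0,0,0,0' | python3 nudge.py
python3 w.py pics/e.png dark red
```

```text
tool_pos: [0.4954, -0.2354, 0.2598]
time: 8.22
tool_pos: [0.4999, -0.3378, 0.2583]
ee_rot: [0.754, 0.657, -0.0, -0.001]
contact_force: [0.4, 0.8, -0.1]
finger_gap: -0.0
grasp_force: 0.0
8.225 [ 0.4999 -0.3378  0.2583] toolx [0.1357 0.9907]
dark [35.6132 51.0921] 7026 world [ 0.3707 -0.2142] tool xy 0.1048453917808729 -0.14481769830236746 pan -0.1317992979008099 0.15578168621492056
dark [282.7699 148.4555] 1673 world [ 0.5066 -0.2909] tool xy 0.04731813682077862 0.00020330167821151256 pan -0.20311302126346295 0.017026593889732548
dark [370.1445 338.4614] 1218 world [ 0.5504 -0.4326] tool xy -0.08710372555058082 0.06287649520081523 pan -0.3429725851490997 -0.032317004076825424
dark [191.935 343.087] 1046 world [ 0.4229 -0.4189] tool xy -0.09088996633692331 -0.06531822986759109 pan -0.33431245163124174 0.09563595195036234
dark [441.0333 360.9457] 902 world [ 0.6013 -0.4596] tool xy -0.10698198720252383 0.11693469859287525 pan -0.36799734341112383 -0.08419130859787403
dark [100.322  388.1086] 3298 world [ 0.3447 -0.4495] tool xy -0.13175104976873547 -0.13868314734004414 pan -0.3678667905549434 0.17261383923370668
dark [544.6688 369.6688] 314 world [ 0.6806 -0.4804] tool xy -0.11681165436004359 0.19831529914554571 pan -0.38567011984205296 -0.1642324393390315
red [371.259  217.6144] 1193 world [ 0.5573 -0.3425] tool xy 0.0031067198317307225 0.05746272498443078 pan -0.25266572325403996 -0.03567467441271439
```

View pics/e.png

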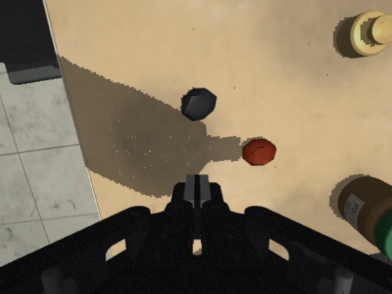

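The wrist view shows dark at (199,104) on the tool's centreline, and red at (259,152) with clearance. I'll descend and push half way.

```bash

echo '0,0,0.04,0,0,0
0,0,0.039,0,0,0
0,0,0,0,0,0
0.01,0,0,0,0,0
0.012,0,0,0,0,0' | python3 nudge.py|grep -E "pos|force"
echo '0.015,0,0,0,0,0
0.015,0,0,0,0,0
0.015,0,0,0,0,0
0.015,0,0,0,0,0
0.015,0,0,0,0,0' | python3 nudge.py|grep -E "pos|force"
echo '0,0,0,0,0,0
0,0,0,0,0,0' | python3 nudge.py|grep -E "pos|force"
python3 w.py pics/f.png dark
```

```text
tool_pos: [0.5046, -0.3153, 0.1817]
contact_force: [0.1, -0.5, -0.3]
grasp_force: 0.1
tool_pos: [0.5138, -0.2404, 0.1797]
contact_force: [-0.4, 0.2, 0.4]
grasp_force: 0.3
tool_pos: [0.5137, -0.2415, 0.1796]
contact_force: [0.7, -0.3, -0.4]
grasp_force: 0.0
9.775 [ 0.5137 -0.2415  0.1796] toolx [0.1344 0.9909]
dark [292.455  207.9243] 3833 world [ 0.5217 -0.2127] tool xy 0.029598428941023873 0.004061223489175499 pan -0.12438554029305356 0.004918531906947431
dark [292.8209 314.3251] 3433 world [ 0.5157 -0.2611] tool xy -0.019123736749856797 0.004579981818101311 pan -0.1729319215102319 0.009063580898846084
dark [332.8636 369.5709] 550 world [ 0.5306 -0.2927] tool xy -0.04850171726525373 0.02355472536291413 pan -0.20398935796408368 -0.007012688432146759
```

```bash

echo '-0.003,0.005,0,0,0,0
0.013,0,0,0,0,0
0.015,0,0,0,0,0
0.015,0,0,0,0,0
0.015,0,0,0,0,0' | python3 nudge.py|grep -E "pos|force"
echo '0.015,0,0,0,0,0
0.015,0,0,0,0,0
0.015,0,0,0,0,0
0.014,0,0,0,0,0
0,0,0,0,0,0' | python3 nudge.py|grep -E "pos|force"
echo '0,0,0,0,0,0
-0.004,0,0,0,0,0
0,0,0,0,0,0' | python3 nudge.py|grep -E "pos|force"
python3 w.py pics/g.png dark pale
```

```text
tool_pos: [0.5261, -0.1862, 0.1797]
contact_force: [-0.8, -1.0, 0.0]
grasp_force: 0.1
tool_pos: [0.5341, -0.1282, 0.1797]
contact_force: [-0.0, -0.1, -0.2]
grasp_force: 0.0
tool_pos: [0.5334, -0.1339, 0.1797]
contact_force: [-0.7, -0.0, -0.1]
grasp_force: 0.0
11.45 [ 0.5334 -0.1339  0.1797] toolx [0.1358 0.9907]
dark [283.9243 200.1893] 4042 world [ 0.5385 -0.1015] tool xy 0.032803821320925075 0.0006325965752267254 pan -0.012642985353245106 -0.007469934739296026
```

View pics/g.png

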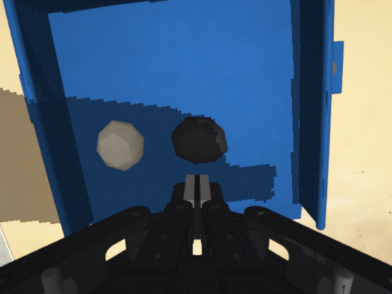

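Pale (120,145) and dark (200,139) are both in the pan. I'll push dark a bit deeper to leave room, then move behind red.

```bash

echo '0.01,0,0,0,0,0
0.01,0,0,0,0,0
0.01,0,0,0,0,0
0,0,0,0,0,0
-0.004,0,0,0,0,0' | python3 nudge.py|grep -E "pos|force"
echo '0,0,-0.04,0,0,-0.0345
0,0,-0.04,0,0,-0.0345
-0.056,0.0072,0,0,0,0
-0.056,0.0072,0,0,0,0
-0.056,0.0072,0,0,0,0' | python3 nudge.py|grep -E "pos|force"
echo '-0.056,0.0072,0,0,0,0
-0.056,0.0072,0,0,0,0
0,0,0,0,0,0
0,0,0,0,0,0' | python3 nudge.py|grep -E "pos|force"
python3 w.py pics/i.png red
```

```text
tool_pos: [0.537, -0.1071, 0.1797]
contact_force: [-0.5, -0.1, 0.5]
grasp_force: 0.0
tool_pos: [0.5473, -0.2785, 0.2601]
contact_force: [1.7, -0.4, 0.6]
grasp_force: 0.0
tool_pos: [0.5537, -0.3894, 0.2592]
contact_force: [-0.3, -0.4, -0.6]
grasp_force: 0.0
13.25 [ 0.5537 -0.3894  0.2592] toolx [0.067  0.9977]
red [282.5362 148.8608] 1451 world [ 0.557  -0.3425] tool xy 0.04702750307209416 7.812161010712268e-05 pan -0.252722753887346 -0.03536303345004352
```

Aligned to 0.1 mm. Now I'll descend and push half way.

```bash

echo '0,0,0.04,0,0,0
0,0,0.04,0,0,0
0,0,0,0,0,0
0.01,0,0,0,0,0
0.012,0,0,0,0,0' | python3 nudge.py|grep -E "pos|force"
echo '0.015,0,0,0,0,0
0.015,0,0,0,0,0
0.015,0,0,0,0,0
0.015,0,0,0,0,0
0,0,0,0,0,0' | python3 nudge.py|grep -E "pos|force"
python3 w.py pics/j.png red
```

```text
tool_pos: [0.5568, -0.3666, 0.1819]
contact_force: [-0.3, -0.5, 0.4]
grasp_force: 0.0
tool_pos: [0.5597, -0.3059, 0.1795]
contact_force: [0.8, -0.9, 0.2]
grasp_force: 0.0
14.55 [ 0.5597 -0.3059  0.1795] toolx [0.0643 0.9979]
red [279.0438 214.543 ] 2396 world [ 0.5599 -0.2788] tool xy 0.02700437640403781 -0.001549631549855177 pan -0.18896424599465272 -0.03583050467724471
```

```bash

echo '-0.003,-0.0025,0,0,0,0
0.013,0,0,0,0,0
0.015,0,0,0,0,0
0.015,0,0,0,0,0
0.015,0,0,0,0,0' | python3 nudge.py|grep -E "pos|force"
echo '0.015,0,0,0,0,0
0.015,0,0,0,0,0
0,0,0,0,0,0' | python3 nudge.py|grep -E "pos|force"
python3 w.py pics/k.png red
```

```text
tool_pos: [0.561, -0.2509, 0.1797]
contact_force: [-0.3, -0.2, 0.2]
grasp_force: 0.1
tool_pos: [0.5629, -0.221, 0.1797]
contact_force: [-0.4, -0.2, -0.1]
grasp_force: 0.0
15.6 [ 0.5629 -0.221   0.1797] toolx [0.0641 0.9979]
red [280.6876 214.2886] 3015 world [ 0.5638 -0.194 ] tool xy 0.026996830852434206 -0.0008122251445108901 pan -0.1040483976839012 -0.03643346602194918
```

```bash

echo '-0.003,-0.001,0,0,0,0
0.013,0,0,0,0,0
0.015,0,0,0,0,0
0.015,0,0,0,0,0
0.015,0,0,0,0,0' | python3 nudge.py|grep -E "pos|force"
echo '0.015,0,0,0,0,0
0.014,0,0,0,0,0
0,0,0,0,0,0
-0.006,0,0,0,0,0' | python3 nudge.py|grep -E "pos|force"
echo '0,0,-0.05,0,0,0
0,0,-0.05,0,0,0
-0.05,0,-0.03,0,0,0
-0.02,0,0,0,0,0
0,0,0,0,0,0' | python3 nudge.py|grep -E "pos|force"
python3 w.py pics/l.png red dark pale
python3 - <<'E'
from h import *
w=cv2.imread("pics/l.png");T=cams.read_camera("top")
cv2.imwrite("pics/m.png",np.hstack([w,cv2.resize(T["img"][140:287,150:400,::-1],None,fx=1.6,fy=2)[:294]]))
E
```

```text
tool_pos: [0.5656, -0.1661, 0.1797]
contact_force: [-0.5, 0.2, 0.4]
grasp_force: 0.1
tool_pos: [0.5671, -0.1444, 0.1798]
contact_force: [-0.6, -1.3, -0.5]
grasp_force: 0.0
tool_pos: [0.5618, -0.2161, 0.3089]
contact_force: [0.0, 0.2, -0.5]
grasp_force: 0.0
17.4 [ 0.5618 -0.2161  0.3089] toolx [0.0693 0.9976]
red [282.395   60.8492] 1200 world [ 0.5693 -0.111 ] tool xy 0.10534688415240558 0.0002149712136316863 pan -0.020950784188016484 -0.038658050125937725
dark [240.582   15.2094] 1299 world [ 0.5423 -0.079 ] tool xy 0.13544486997905592 -0.02894302376957485 pan 0.010017261905647752 -0.010428249774463988
dark [278.4719 316.7611] 1193 world [ 0.5515 -0.3165] tool xy -0.10087749768114966 -0.0032891215377137107 pan -0.2269657146617379 -0.028895765331554087
dark [134.3727 370.5902] 7641 world [ 0.4151 -0.3641] tool xy -0.15775866822670137 -0.13609191478426105 pan -0.2797871598990218 0.10556729597571882
dark [436.9849 371.9487] 8102 world [ 0.693  -0.3853] tool xy -0.15966561099717275 0.14259686631661714 pan -0.29015288173078796 -0.17292434151305977
dark [335.9405 353.0186] 538 world [ 0.6003 -0.3571] tool xy -0.13800075707820644 0.04818377002832757 pan -0.26563290212589874 -0.07921605946333297
dark [ 29.5668 411.8274] 307 world [ 0.301  -0.4073] tool xy -0.2087551570099372 -0.24694446879776868 pan -0.3273931749707227 0.21791245682351407
pale [500.3846  65.0903] 8700 world [ 0.7275 -0.1236] tool xy 0.1037710819207416 0.15892786139186427 pan -0.02734360501388547 -0.19724379936966763
```

View pics/m.png

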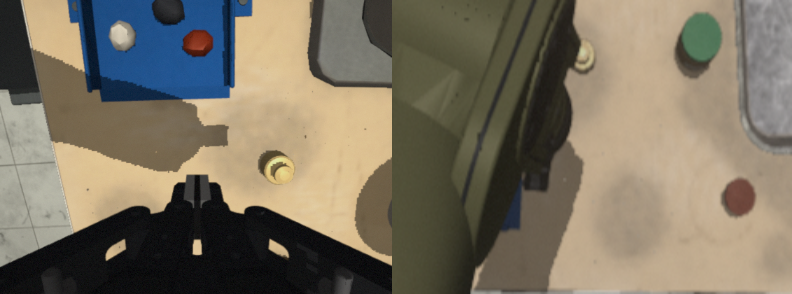

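The wrist view shows pale (121,37), dark (168,10) and red (198,43) all inside the pan, well past the mouth edge. The weight, jar and stopper stand in place, and the arm is clear.

```bash
python3 -c "
from cell import arm, cams
print(arm.hand_in())"
```

```text
the job is handed in; nothing more can be done
None
```

I swept all three stones into the catch pan with the closed fingers and handed the job in at about 17.5 s of the 72 s limit; the bystanders looked untouched, but the hand-in gave back no verdict.

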